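Snap the retaining clip onto the dipping turntable's spindle

ROBOT

A 7-joint arm with a two-finger parallel gripper is mounted at the origin on the work surface. World frame = base frame: x ahead of the robot, y to its left, z up, the work surface at z = 0. Lengths are in m, angles in rad, forces in N, time in s.
With the tool pointing down it reaches from about 0.425 to 1.025 m from the base axis. Payload 9.4 kg.
Tool frame: the origin (TCP) lies between the finger pads; the fingertips stand bot.tip_extent ahead of it and the grasp point (between the pads) lies 6 mm ahead of it (bot.tip_extent is the distance from the TCP to the fingertips, in m); z points along the fingers, y is the direction in which the jaws open and shut (so a half turn about z gives the same grasp; the last joint's range is limited). The gripper opens to 93 mm and grips with 3 to 60 N. Pads are 15 mm wide; open, the fingers measure 128 mm over their backs; the gripper's body (75 mm by 188 mm) begins 65 mm behind the grasp point.
Start: joints at [1.189, 0.599, -0.003, 1.599, 0.002, 0.943, -0.08], TCP at [0.218, -0.692, 0.244] pointing down, gripper open.
Joint ranges: [-2.57, 2.57], [-0.35, 1.97], [-1.29, 1.29], [0.11, 2.56], [-1.05, 4.19], [0.11, 1.86], [-2.63, 2.63]. Speed limits (rad/s): [2.22, 2.22, 3.01, 3.01, 3.14, 3.14, 3.14].

INTERFACE

Orientations are given as a rotation vector (axis times angle).
In Python, from bench import monitor, snapshot, camera_model, bot, look_for, cut_out gives the robot as it stands. The module is installed in compiled form; this text tells all that it offers.
- The arm moves only by the shell command python3 -m jog 'ROWS' [FORCE]. ROWS is JSON, a list that holds one entry, the list of rows, each a list of 7 numbers: the shift along the tool's x, y, z in cm, then the turn, a rotation vector about the tool's x, y, z in degrees, then the opening, from 0 (shut) to 1 (fully open). In form: [[[x, y, z, ax, ay, az, jaw], ...]]. A call has 1 to 20 rows; each row is the pose to reach, as a shift and turn from the pose commanded when the call began, along the tool's axes at that moment; what a row does not reach only later rows make up. A row lasts 1/8 s, in which the tool goes at most 62.5 mm and 10.7 degrees, less where a joint would pass 70% of its speed; a pose out of reach is approached as far as the arm can. A call with a gripper value outside its range is refused whole. The fingers move at their own pace and stop on an object; FORCE is the grip in N (left out, the last holds). Time passes only in rows, so rows that repeat a pose let the fingers close. It gives the time, the measured TCP pose, the force and the opening at its end, in the units of the state.
- monitor.state(): the state, without advancing time (a new reading comes with each control period).
- snapshot(name): name is "scene" or "top"; returns the picture (400x640x3 uint8, red, green, blue); there is no depth.
- camera_model(name): a dict with "fovy" (degrees; the focal length in pixels is half the picture's height over the tangent of half this angle, whatever the lens; pixels are square), "cx", "cy" (the principal point, pixels), "origin" and "rotation" of the camera in the world. Camera axes: x right, y down, z forward; pixel columns grow to the right and rows downward; lengths in m; the calibration is good to about 2 mm. A picture is of the moment at which its call begins. camera_model takes no time and is no camera call.
- bot.finish_job(): hands the job in, once; it reports no verdict.
Trained networks look in the newest picture that a camera, given by its name, has taken for a name from the list of things; names that differ only in an ending like _2 or _b are one class to them, and where a whole thing is asked for, a point or a joint stands for the part that bears it (a point fixed in the world has none). Each returns a list of dicts, best first, with "score" (0 to 1); they miss things now and then, are a little off and sometimes report something else, mostly with a low value. They report only what shows in the picture. A call takes as long as a camera call. They do not tell look-alikes from the thing itself.
- look_for(thing, camera): "location" ([column, row] in pixels, amid what is visible of it).
- cut_out(thing, camera): "region" (400x640 bool, what is visible of it) and "location" ([column, row] in pixels, amid what is visible of it).
The state is a dict: "time_s": time; "q": joint angles; "dq": joint speeds; "joint_efforts": joint torques, N m; "tcp_pos": TCP position; "eef_rot": TCP orientation; "wrist_force": force on the tool from outside, world axes, zero at the start; "torque": the same for the moment, N m; "finger_gap": finger opening in m.
Only numpy, scipy, OpenCV 4.12 (cv2) and the standard library are available. Lean on these libraries where they do the work, as an engineer would, in place of code of your own. Each camera call takes 0.05 s, during which the arm holds its last target. There are 200 camera calls.

TASK

Lock the plate of the dipping turntable: pick up the fork-shaped retaining clip by its upright tab, feel it down flat onto the plate, and push it sideways, mouth first, into the groove of the spindle until it snaps fully home. Go gently, never pressing the clip or the turntable with more than 20 N; leave the clip in the groove, let go, and leave everything else where it is.

Things in the scene. Friction and masses are not known exactly. Their poses are not given: they have to be found in the camera images.
- clip: Steel fork-shaped retaining clip lying flat on the table, right of the turntable: 5 mm thick, 78 mm long, 34 mm wide (45 at the mouth), 70 to 110 g. Origin: on its underside, centre of the space where the spindle's neck sits once seated; +x points out of the open mouth, +z up. Flat inner back at x = -8.75 mm; sprung arms along both sides; tail to x = -57 mm. Lies in one of two areas.
- mouth (a point): Middle of the clip's mouth, 6.5 mm ahead of its origin, 2.5 mm above the underside, between two round bumps on the arms. They leave a 13 mm gap that springs open for the 16 mm neck and closes behind it: force rises (to about 5-12 N), drops suddenly, then a hard stop. Flared tips reach 20 mm ahead of the origin and catch the neck up to 8 mm off centre.
- tab (a point): Centre of the top of the clip's upright tab: a square steel post, 14 x 14 mm, 46 mm behind the clip's origin (x = -46 mm, y = 0), reaching from 5 to 37 mm above the underside.
- stand: Fixed dipping turntable: white housing 190 x 200 mm, 38 mm high. Origin: on the table, under the spindle's axis. Its -x side is open; an aluminium guard, its top 105 mm above the table, stands along its +x edge (x = 92 mm) and round both +x corners, so the clip goes in roughly along the stand's own +x. A flat round steel plate, 156 mm across, lies above the housing.
- axis (a point): Point on the spindle's vertical axis, 40 mm above the table; axes as the stand. From the plate's middle rises the spindle: a neck 16 mm across and 7 mm high (this is the groove, directly on the plate's face), then a head 26 mm across and 12 mm high.
- face_low (a point): Point on the spindle's axis, 54 mm above the table: the LOWEST height of the plate's upper face. Plate and spindle (one piece) are set at an unmeasured height, 0 to 34 mm above this, on a stiff spring: firm to 6 N, then giving about 1 mm per 8 N. Feel for the face with the clip, then slide in with the clip from touching to 1.5 mm above the face.
- washer: Bystander: plain flat steel ring, 40 mm across, 27 mm hole, 5 mm thick, in the other of the two areas. Origin under its centre.
- capnut: Bystander: round steel cap nut, 32 mm across, 24 mm high. Origin under its centre.
- wrench: Bystander: steel wrench lying on the table.
- spatula: Bystander: spatula lying behind the turntable.
- bowl: Bystander: steel mixing bowl, 170 mm across, 75 mm high.
- jar: Bystander: glass jar, 64 mm across, 100 mm high.
Mind the look-alikes: they are no part of the job. Of the things that look like the clip, take the one that is farthest from the robot's base at the start.

How it is judged:
On the way, in this order (a step that is already met when the one before it is completed fails the run):
1. the clip is lifted well off the table (height (world z) of clip above 0.04 m), for 0.1 s.
2. the clip's mouth enters the groove (horizontal distance between clip and axis below 0.022 m and z of clip in the frame of stand below 0.094 m and angle between clip's own z axis and vertical below 0.12 rad), for 0.05 s.
At the end, for the whole second after the job is handed in: The clip is snapped home in the spindle's groove: its origin within 3 mm of the spindle's axis seen from above, its underside 52 to 94 mm above the table, flat within 0.1 rad, at rest (horizontal distance between clip and axis below 0.003 m and z of clip in the frame of stand between 0.052 and 0.094 m and angle between clip's own z axis and vertical below 0.1 rad and linear speed of clip below 0.01 m/s); the robot touches nothing.
It fails at once if the clip is pressed against the turntable with more than 20 N (contact force between clip and stand above 20 N).
It fails at once if the robot presses on the turntable with more than 20 N (contact force between the arm and stand above 20 N).
It fails at once if the fingers press on the turntable with more than 20 N (contact force between the fingers and stand above 20 N).
It fails at once if a bystander is moved more than 30 mm (distance of any of washer, capnut, wrench, spatula, bowl, jar from where it was at the start of the episode above 0.03 m).
It also fails if it takes over 58 s, if anything falls off the work surface, if the arm or the gripper's body presses on something with over 40 N, if the wrist force passes 120 N, or if a joint passes its speed limit or range.

## Working session

There is one attempt and no reset: what is moved stays moved. The work goes in short steps, Python scripts to look and compute and a shell command to move; the robot and the scene stay as the last step left them, time stands still between calls to the robot, and variables do not carry over. Pictures are saved under pics/ and viewed, about 8 in all and at most 12, crops included, and the job is handed in when it is done.

```bash
mkdir -p pics; cat > h.py <<'E'
import numpy as np, cv2
from bench import monitor, snapshot, camera_model, bot, look_for, cut_out
from scipy.spatial.transform import Rotation as R
def K(n):
    c=camera_model(n); f=200/np.tan(np.radians(c["fovy"])/2); return c,f,np.array(c["origin"]),np.array(c["rotation"])
def ray(n,p,z):
    c,f,o,r=K(n)
    if r.size!=9: r=R.from_rotvec(r).as_matrix()
    d=r@np.array([(p[0]-c["cx"])/f,(p[1]-c["cy"])/f,1]); return o+d*(z-o[2])/d[2]
def proj(n,P):
    c,f,o,r=K(n)
    if r.size!=9: r=R.from_rotvec(r).as_matrix()
    q=r.T@(np.array(P)-o); return q[:2]/q[2]*f+[c["cx"],c["cy"]]
def save(n,name,crop=None,s=1):
    im=snapshot(n)
    v=im if crop is None else im[crop[1]:crop[3],crop[0]:crop[2]]
    cv2.imwrite(f"pics/{name}.png",cv2.resize(v[:,:,::-1],None,fx=s,fy=s,interpolation=cv2.INTER_CUBIC)); return im
def tool():
    s=monitor.state(); return np.array(s["tcp_pos"]),R.from_rotvec(s["eef_rot"])
E
python3 - <<'E'
from h import *
print(camera_model("scene"),camera_model("top"),bot.tip_extent,monitor.state())
a=save("scene","a");b=save("top","b")
for n in("top","scene"):
  for t in("clip","tab","mouth","stand","axis","washer"):
    for d in look_for(t,n)[:3]: print(n,t,np.round(d["location"]),round(d["score"],2),np.round(ray(n,d["location"],{"clip":.005,"tab":.037,"mouth":.0025,"stand":.04,"axis":.08,"washer":.005}[t]),3))
E
```

```text
{'fovy': 56.352370410966245, 'cx': 321.30935187132746, 'cy': 201.0093464217301, 'origin': array([ 1.20777214, -0.29805008,  0.92673731]), 'rotation': array([-2.12255979, -1.36941682,  0.51547215])} {'fovy': 44.482935575040834, 'cx': 329.7874436232852, 'cy': 195.77307745332612, 'origin': array([ 0.4285013 , -0.015024  ,  1.29424299]), 'rotation': array([-2.15006792,  2.16722307, -0.11069676])} 0.025 {'time_s': 0.0, 'q': array([ 1.18931866,  0.60010902, -0.00257919,  1.600112  ,  0.00179997,
        0.94286354, -0.07980522]), 'dq': array([ 1.13442223e-03, -1.82164502e-03,  4.94650874e-04,  1.32807740e-04,
       -1.04384566e-03, -7.44302383e-05,  1.17512431e-03]), 'joint_efforts': array([-3.66799068e-04, -7.65067792e+01,  1.49743460e+00, -2.52346194e+01,
       -5.23670053e-02,  1.68851728e-02,  1.84625633e-04]), 'tcp_pos': array([ 0.21743795, -0.69117303,  0.24277742]), 'eef_rot': array([-3.10373265e+00, -4.76801431e-01,  5.35962170e-04]), 'wrist_force': array([ 0.74465335, -0.55852561,  0.8037576 ]), 'torque': array([ 0.06264025,  0.0028186 , -0.04007343]), 'finger_gap': 0.0930871049
[... 502 characters left out ...]
her [410. 181.] 0.52 [ 0.613 -0.217  0.005]
top washer [454. 246.] 0.34 [ 0.44  -0.325  0.005]
scene clip [216. 219.] 0.69 [ 0.435 -0.333  0.005]
scene clip [228. 190.] 0.6 [ 0.332 -0.266  0.005]
scene clip [259. 189.] 0.42 [ 0.374 -0.173  0.005]
scene tab [229. 188.] 0.62 [ 0.359 -0.263  0.037]
scene tab [258. 191.] 0.56 [ 0.407 -0.184  0.037]
scene tab [217. 223.] 0.5 [ 0.479 -0.332  0.037]
scene mouth [218. 216.] 0.67 [ 0.422 -0.324  0.002]
scene mouth [260. 189.] 0.61 [ 0.37  -0.17   0.002]
scene mouth [230. 188.] 0.6 [ 0.327 -0.26   0.002]
scene stand [390. 204.] 0.56 [0.631 0.167 0.04 ]
scene axis [392. 202.] 0.75 [0.653 0.155 0.08 ]
scene washer [268. 249.] 0.48 [ 0.607 -0.22   0.005]
```

View pics/a.png

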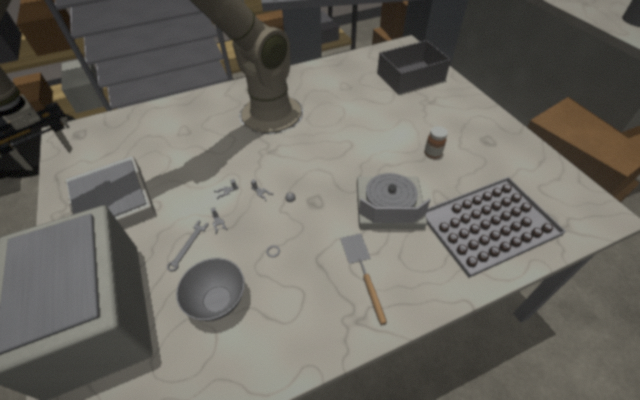

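View pics/b.png

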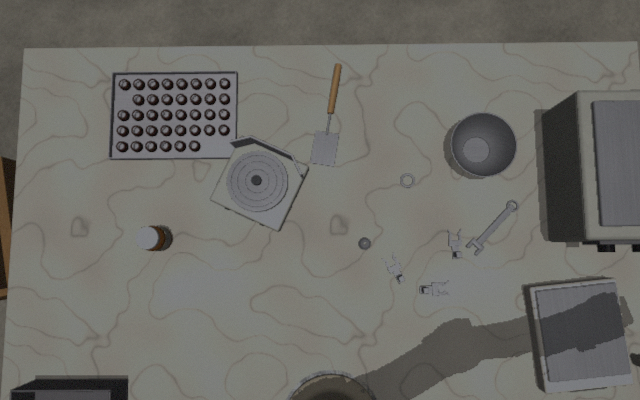

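Three look-alikes: top view at (397,269), (434,288) and (454,246); the one at (454,246), beside the wrench, is the farthest (0.545 m against ~0.42 m). The stand is at (258,182), with its guard towards the upper right. Next, a closer look.

```bash
python3 - <<'E'
from h import *
b=snapshot("top"); a=snapshot("scene")
f=lambda v,s: cv2.resize(v[:,:,::-1],None,fx=s,fy=s,interpolation=cv2.INTER_CUBIC)
c1=f(b[222:272,425:475],8); c2=f(b[130:235,205:310],3.81)
c2=c2[:400,:400]; cv2.imwrite("pics/c.png",cv2.convertScaleAbs(np.hstack([c1,c2]),alpha=1.4))
for t in("clip","stand"):
  for d in cut_out(t,"top")[:3]:
    m=d["region"].astype(np.uint8); c=max(cv2.findContours(m,0,2)[0],key=cv2.contourArea)
    print(t,d["location"],m.sum(),cv2.minAreaRect(c))
E
```

```text
clip [395.8, 271.1] 164 ((395.3000793457031, 270.10003662109375), (25.491172790527344, 11.180339813232422), 63.43495178222656)
clip [433.1, 290.5] 194 ((432.21783447265625, 288.67822265625), (13.134490966796875, 24.57741928100586), 84.2894058227539)
clip [454.6, 244.4] 267 ((454.5, 244.0), (13.0, 28.0), 0.0)
stand [259.6, 182.3] 5780 ((257.8579406738281, 180.2965087890625), (82.40345001220703, 77.49981689453125), 25.60218620300293)
stand [404.9, 185.5] 90 ((406.8000183105469, 180.1000213623047), (13.416406631469727, 13.86362075805664), 63.43495178222656)
```

View pics/c.png

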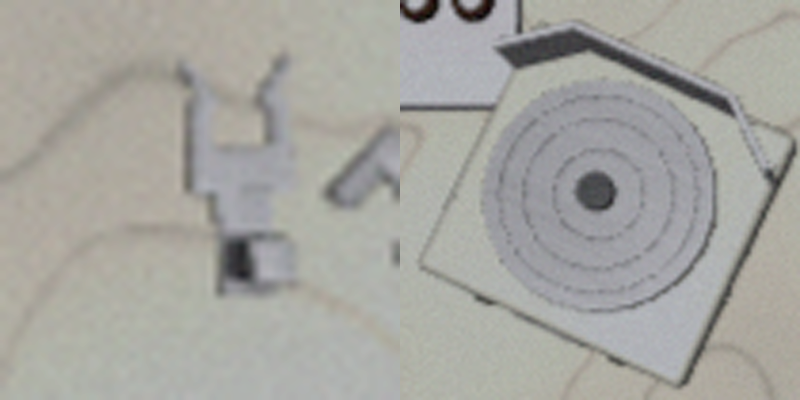

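Left crop: the clip's tips point up (world +x), tab top at crop (275,258), tips at (185,65)/(280,62), inner back at (240,150). Right crop: spindle head at (597,191), housing's open edge from (420,262) to (680,385), guard along the upper right.

```bash
python3 - <<'E'
from h import *
c1=lambda u,v:((u+.5)/8-.5+425,(v+.5)/8-.5+222); c2=lambda u,v:((u+.5)/3.81-.5+205,(v+.5)/3.81-.5+130)
tab=ray("top",c1(274,258),.037); tips=ray("top",c1(232,63),.005); back=ray("top",c1(240,150),.005)
d=tips-tab; print("tab",tab,"tips",tips,"back",back,"len",np.hypot(*d[:2]),"yaw",np.degrees(np.arctan2(d[1],d[0])), np.degrees(np.arctan2(*(back-tab)[1::-1])))
A,B,C=[ray("top",c2(*p),.038) for p in((420,262),(680,385),(795,147))]
g1,g2=[ray("top",c2(*p),.105) for p in((578,25),(733,98))]
e=A-B; print("edge",np.hypot(*e[:2]),np.degrees(np.arctan2(e[1],e[0]))-90, "guard",np.degrees(np.arctan2(*(g1-g2)[1::-1]))-90,"side",np.degrees(np.arctan2(*(C-B)[1::-1])),np.hypot(*(C-B)[:2]))
for z in(.073,.09,.107): 
  X=ray("top",c2(597,191),z); print(z,X,proj("scene",X))
# expected: edge at x=-? mid of -x edge
print((A+B)/2)
im=snapshot("scene"); cv2.imwrite("pics/d.png",cv2.convertScaleAbs(cv2.resize(im[165:235,345:440,::-1],None,fx=8,fy=8,interpolation=cv2.INTER_CUBIC),alpha=1.4))
t,r=tool();print(t,r.as_matrix().round(3))
E
```

```text
tab [ 0.41921587 -0.33017194  0.037     ] tips [ 0.48261678 -0.32679218  0.005     ] back [ 0.45416213 -0.32838877  0.005     ] len 0.06349093048303275 yaw 3.0514257009418704 2.921049556460411
edge 0.19398025532251506 -25.874897906623303 guard -26.283966640309153 side -26.79435189652918 0.18072535814175453
0.073 [ 0.60658409 -0.08292123  0.073     ] [310.74778486 219.24788743]
0.09 [ 0.60410514 -0.08197608  0.09      ] [310.46219984 214.88890818]
0.107 [ 0.60162618 -0.08103094  0.107     ] [310.17034677 210.43425758]
[ 0.52178532 -0.05144221  0.038     ]
[ 0.21757565 -0.69158271  0.24364629] [[ 0.954  0.3   -0.   ]
 [ 0.3   -0.954 -0.   ]
 [-0.     0.    -1.   ]]
```

View pics/d.png

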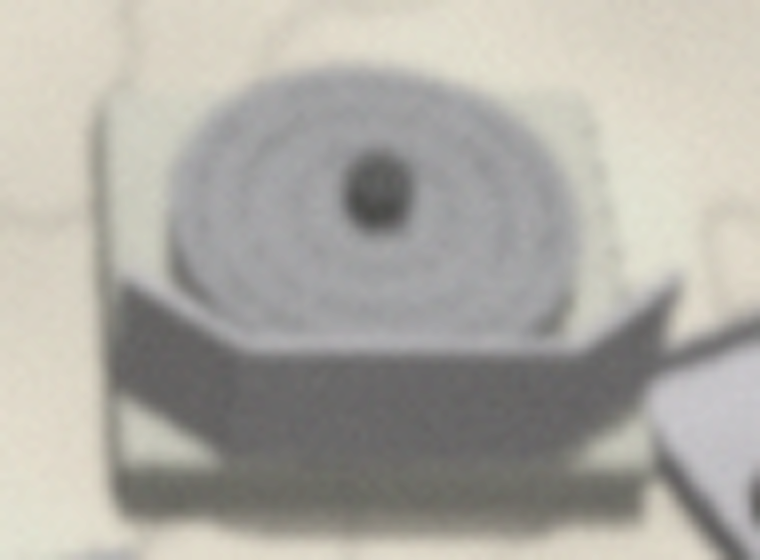

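```bash
python3 - <<'E'
from h import *
c2=lambda u,v:((u-400+.5)/3.81-.5+205,(v+.5)/3.81-.5+130)
A,B,C=[ray("top",c2(*p),.038) for p in((420,262),(680,385),(795,147))]
g1,g2=[ray("top",c2(*p),.105) for p in((578,25),(733,98))]
e=A-B; print("edge",np.hypot(*e[:2]),np.degrees(np.arctan2(e[1],e[0]))-90, "guard",np.degrees(np.arctan2(*(g1-g2)[1::-1]))-90,"side",np.degrees(np.arctan2(*(C-B)[1::-1])),np.hypot(*(C-B)[:2]))
print((A+B)/2,(A+C)/2,(g1+g2)/2)
for z in(.073,.09,.107): 
  X=ray("top",c2(597,191),z); print(z,X,(proj("scene",X)-[345,165]+.5)*8-.5)
E
```

```text
edge 0.19660669826464713 -25.57288021910304 guard -25.974934645363817 side -25.72573513595128 0.17951409999598156
[0.52398851 0.21919378 0.038     ] [0.60484904 0.1802335  0.038     ] [0.68906511 0.1398054  0.105     ]
0.073 [0.60894286 0.1821489  0.073     ] [378.39981107 205.71038139]
0.09 [0.60643107 0.1794042  0.09      ] [374.27239319 173.49217538]
0.107 [0.60391928 0.17665951 0.107     ] [370.05284723 140.55482699]
```

Head top in the scene crop (378,178) gives a height of about 0.087, so the plate face is near 0.068. The stand axis is ≈ (0.606,0.180) with yaw −25.8°, and three estimates agree. Now I move above the clip's tab.

```bash
python3 -m jog '[[[30.1,-28.4,0,0,0,14.4,0.4],[30.1,-28.4,0,0,0,14.4,0.4],[30.1,-28.4,0,0,0,14.4,0.4],[30.1,-28.4,0,0,0,14.4,0.4],[30.1,-28.4,4,0,0,14.4,0.4],[30.1,-28.4,8,0,0,14.4,0.4],[30.1,-28.4,12,0,0,14.4,0.4],[30.1,-28.4,14,0,0,14.4,0.4],[30.1,-28.4,14,0,0,14.4,0.4],[30.1,-28.4,14,0,0,14.4,0.4]]]' 40
python3 - <<'E'
from h import *
t,r=tool(); print(t,r.as_matrix().round(3))
a=snapshot("top");b=snapshot("scene")
f=lambda v:cv2.convertScaleAbs(cv2.resize(v[:,:,::-1],(400,400),interpolation=cv2.INTER_CUBIC),alpha=1.4)
p=proj("scene",[.42,-.33,.05]).astype(int);print(p)
cv2.imwrite("pics/e.png",np.hstack([f(a[215:285,415:485]),f(b[p[1]-40:p[1]+30,p[0]-35:p[0]+35])]))
E
```

```text
time_s: 2.2
tcp_pos: [0.4194, -0.3316, 0.1047]
eef_rot: [3.139, 0.082, 0.001]
wrist_force: [0.1, 1.0, 0.5]
finger_gap: 0.0367
[ 0.41943967 -0.33156581  0.10470227] [[ 0.999  0.052  0.   ]
 [ 0.052 -0.999 -0.001]
 [ 0.     0.001 -1.   ]]
[212 206]
```

View pics/e.png

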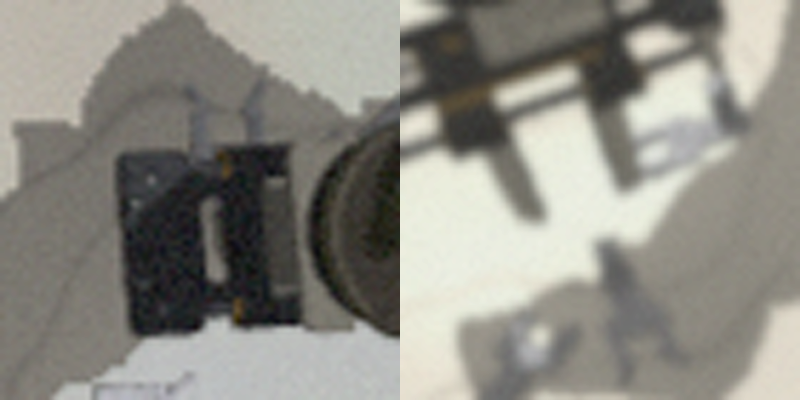

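The fingers straddle the tab: in the right panel the tips are at (535,215) and (630,185), with the tab top at (605,245), which matches the projected position. Now I descend and grip.

```bash
python3 -m jog '[[[0,-0.14,3,0,0,0,0.4],[0,-0.14,4.5,0,0,0,0.4],[0,-0.14,5.5,0,0,0,0.4],[0,-0.14,6.3,0,0,0,0.4],[0,-0.14,6.3,0,0,0,0.4],[0,-0.14,6.3,0,0,0,0],[0,-0.14,6.3,0,0,0,0],[0,-0.14,6.3,0,0,0,0],[0,-0.14,6.3,0,0,0,0],[0,-0.14,6.3,0,0,0,0],[0,-0.14,6.3,0,0,0,0]]]' 50
```

```text
time_s: 3.68
tcp_pos: [0.4195, -0.329, 0.0409]
eef_rot: [3.14, 0.084, 0.001]
wrist_force: [-0.2, 0.7, 5.4]
finger_gap: 0.0136
```

Gap 13.6 mm, so the tab is held. Lift.

```bash
python3 -m jog '[[[0,0,-1,0,0,0,0],[0,0,-4,0,0,0,0],[0,0,-9,0,0,0,0],[0,0,-14,0,0,0,0],[0,0,-16,0,0,0,0],[0,0,-16,0,0,0,0],[0,0,-16,0,0,0,0]]]' 50
python3 - <<'E'
from h import *
a=snapshot("top");b=snapshot("scene")
t,r=tool();print(t,monitor.state()["wrist_force"],monitor.state()["finger_gap"])
f=lambda v:cv2.convertScaleAbs(cv2.resize(v[:,:,::-1],(400,400),interpolation=cv2.INTER_CUBIC),alpha=1.4)
P=np.array([t[0]+.03,t[1],t[2]-.03])
p=proj("scene",P).astype(int);q=proj("top",P).astype(int);print(p,q)
cv2.imwrite("pics/f.png",np.hstack([f(a[q[1]-35:q[1]+35,q[0]-35:q[0]+35]),f(b[p[1]-35:p[1]+35,p[0]-35:p[0]+35])]))
for k in(-.046,0,.02):
  w=t+r.as_matrix()@np.array([.046+k,0,.0]); w[2]=t[2]-.038+(.037 if k<0 else .005); print(k,(proj("scene",w)-p+35)*400/70+[400,0],(proj("top",w)-q+35)*400/70)
E
```

```text
time_s: 4.55
tcp_pos: [0.4189, -0.3286, 0.1999]
eef_rot: [-3.14, -0.084, 0.002]
wrist_force: [0.0, 0.3, -1.4]
finger_gap: 0.014
[ 0.41880512 -0.32853536  0.19937949] [ 0.31960723  0.21355898 -0.90188767] 0.013492388354584339
[204 186] [472 241]
-0.046 [572.02611577 119.23599179] [225.04659757 276.63764412]
0 [616.02992255 227.50491761] [191.29742091 160.88405001]
0.02 [627.83157027 255.79217136] [186.65829842 111.12532073]
```

View pics/f.png

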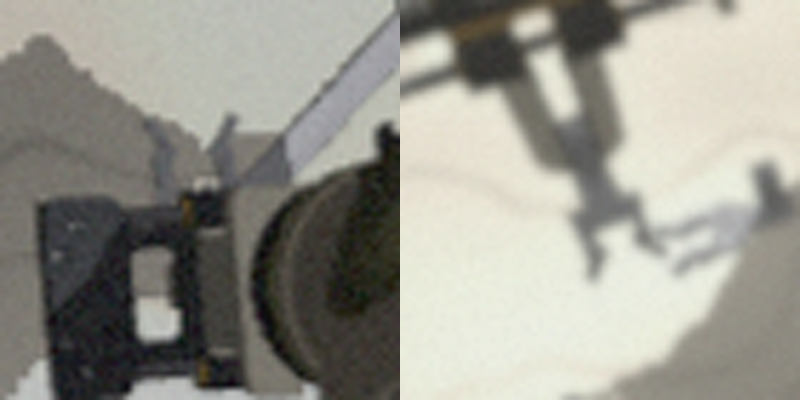

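Clip held level and aligned (tips mid at top (191,119), predicted (187,111)). Travel to the pre-insertion pose behind the open side.

```bash
python3 -m jog '[[[13.4,-54.2,0,0,0,28.8,0],[13.4,-54.2,0,0,0,28.8,0],[13.4,-54.2,0,0,0,28.8,0],[13.4,-54.2,0,0,0,28.8,0],[13.4,-54.2,0,0,0,28.8,0],[13.4,-54.2,0,0,0,28.8,0],[13.4,-54.2,0,0,0,28.8,0],[13.4,-54.2,0,0,0,28.8,0],[13.4,-54.2,0,0,0,28.8,0],[13.4,-54.2,2,0,0,28.8,0],[13.4,-54.2,4,0,0,28.8,0],[13.4,-54.2,5,0,0,28.8,0],[13.4,-54.2,5,0,0,28.8,0],[13.4,-54.2,5,0,0,28.8,0]]]' 50
python3 - <<'E'
from h import *
a=snapshot("top");b=snapshot("scene")
t,r=tool();M=r.as_matrix();print(t,np.degrees(np.arctan2(M[1,0],M[0,0])),M[2].round(4),monitor.state()["wrist_force"],monitor.state()["finger_gap"])
f=lambda v:cv2.convertScaleAbs(cv2.resize(v[:,:,::-1],(400,400),interpolation=cv2.INTER_CUBIC),alpha=1.4)
P=np.array([.59,.19,.1])
p=proj("scene",P).astype(int);q=proj("top",P).astype(int);print(p,q)
cv2.imwrite("pics/g.png",np.hstack([f(a[q[1]-35:q[1]+35,q[0]-35:q[0]+35]),f(b[p[1]-35:p[1]+35,p[0]-35:p[0]+35])]))
for k in(0,.02):
  w=t+M@np.array([.046+k,0,0]); w[2]=t[2]-.036; print(k,(proj("scene",w)-p+35)*400/70+[400,0],(proj("top",w)-q+35)*400/70)
w=[.606,.18,.087]; print("head",(proj("scene",w)-p+35)*400/70+[400,0],(proj("top",w)-q+35)*400/70)
E
```

```text
time_s: 6.4
tcp_pos: [0.5245, 0.2193, 0.1509]
eef_rot: [-3.062, 0.7, -0.0]
wrist_force: [0.5, -0.6, -1.4]
finger_gap: 0.014
[0.52458707 0.21942693 0.15124249] -25.754501751006682 [ 6.e-04 -9.e-04 -1.e+00] [ 0.47291718 -0.18154365 -1.02795393] 0.013775599982474605
[392 179] [251 185]
0 [595.69178492 145.62354276] [173.09363908 255.9280471 ]
0.02 [599.03607635 173.18555071] [193.95154306 213.76269303]
head [596.11482807 244.32240383] [230.22501875 172.05400571]
```

View pics/g.png

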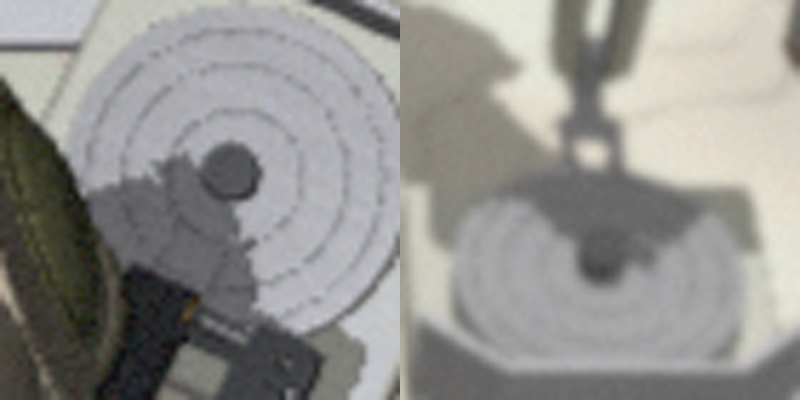

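Head at scene-crop (601,250), clip tips' mid at ~(594,172): still above the plate, roughly aligned. Lower to just above the expected face.

```bash
python3 -m jog '[[[0,0,1.5,0,0,0,0],[0,0,2.4,0,0,0,0],[0,0,3,0,0,0,0],[0,0,3,0,0,0,0],[0,0,3,0,0,0,0],[0,0,3,0,0,0,0]]]' 50
python3 - <<'E'
from h import *
a=snapshot("top");b=snapshot("scene")
t,r=tool();M=r.as_matrix();print(t,np.degrees(np.arctan2(M[1,0],M[0,0])),M[2].round(4),monitor.state()["wrist_force"])
f=lambda v,s:cv2.convertScaleAbs(cv2.resize(v[:,:,::-1],s,interpolation=cv2.INTER_CUBIC),alpha=1.4)
p=proj("scene",[.59,.19,.08]).astype(int);print(p)
cv2.imwrite("pics/i.png",f(b[p[1]-28:p[1]+28,p[0]-35:p[0]+35],(700,560)))
for k in(-.00875,0,.02):
  w=t+M@np.array([.046+k,0,0]); w[2]=t[2]-.036; print(k,(proj("scene",w)-p+[35,28])*10)
for z in(.061,.073,.087): print("axis",z,(proj("scene",[.606,.18,z])-p+[35,28])*10)
E
```

```text
time_s: 7.25
tcp_pos: [0.5244, 0.2195, 0.1209]
eef_rot: [-3.062, 0.7, -0.001]
wrist_force: [0.6, 0.3, -0.2]
finger_gap: 0.0136
[0.52432305 0.21949607 0.12086786] -25.735730155493425 [ 2.e-04 -4.e-04 -1.e+00] [ 0.03642895 -0.06646111 -0.87165257]
[391 183]
-0.00875 [337.54783127 192.78866761]
0 [339.96451831 213.45561701]
0.02 [345.57721215 261.45407839]
axis 0.061 [342.56878277 374.30844651]
axis 0.073 [347.42897923 348.36940979]
axis 0.087 [353.20094912 317.56420671]
```

View pics/i.png

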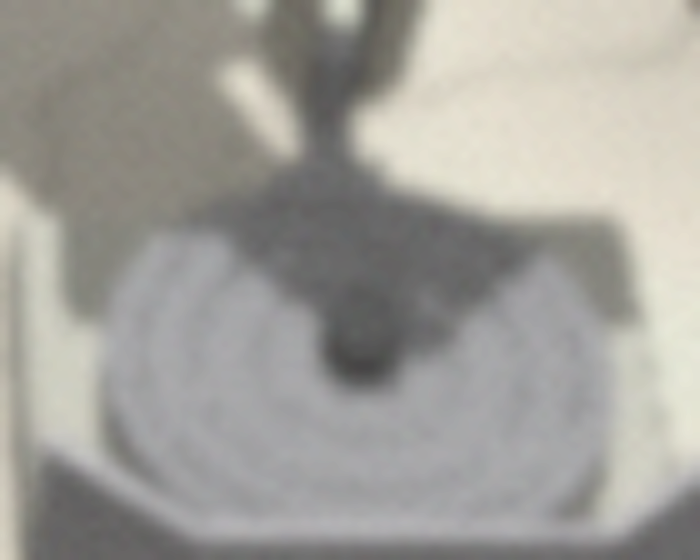

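Clip tail at (330,150), head top at ~(362,315); the mouth blends into the shadow, so I enhance contrast to measure the lateral offset.

```bash
python3 - <<'E'
from h import *
av=lambda n:np.mean([snapshot(n).astype(np.float32) for _ in range(10)],0)
a=av("top");b=av("scene"); np.save("a.npy",a);np.save("b.npy",b)
def f(v,s):
  g=cv2.cvtColor(v,cv2.COLOR_RGB2GRAY); g=np.clip((g-40)/(110-40),0,1)*255
  return cv2.resize(g.astype(np.uint8),s,interpolation=cv2.INTER_CUBIC)
g=cv2.cvtColor(b,cv2.COLOR_RGB2GRAY); print(np.percentile(g[165:200,375:410],[5,25,50,75,95]))
q=proj("top",[.58,.195,.08]).astype(int); p=np.array([391,183]); print(q)
cv2.imwrite("pics/j.png",np.hstack([f(a[q[1]-20:q[1]+20,q[0]-20:q[0]+20],(400,400)),f(b[p[1]-20:p[1]+20,p[0]-20:p[0]+20],(400,400))]))
t,r=tool();M=r.as_matrix()
for k,l in((0,0),(.02,.0225),(.02,-.0225)):
  w=t+M@np.array([.046+k,l,0]); w[2]=t[2]-.036; print(k,l,(proj("top",w)-q+20)*10,(proj("scene",w)-p+20)*10+[400,0])
E
```

```text
[ 69.00678406  77.30819702 111.85740662 118.54819489 158.91011047]
[250 190]
0 0 [184.82237354 263.35267303] [589.61160472 133.85449126]
0.02 0.0225 [301.05999729 229.51794922] [520.86329361 181.12983861]
0.02 -0.0225 [139.82344053 153.29115107] [669.68047031 182.56438794]
```

View pics/j.png

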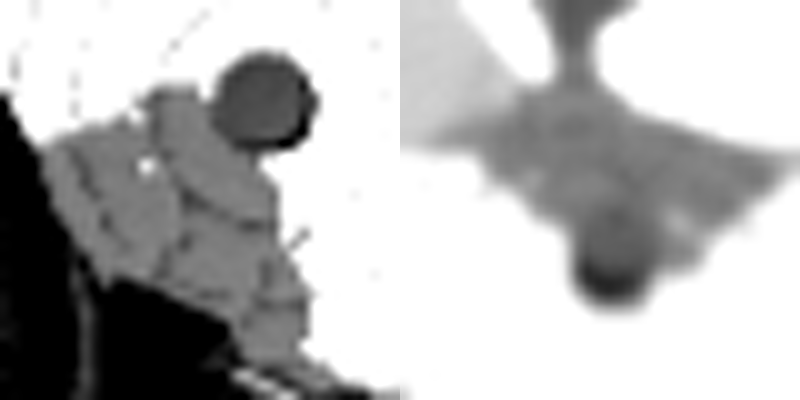

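In the top view the right tip is at (305,235), predicted (301,230), and the head centre at (265,102) lies on the clip's projected centreline, about 44 mm ahead. That is within the catch range. Now I feel down.

```bash
python3 -m jog '[[[0,0,0.1,0,0,0,0],[0,0,0.2,0,0,0,0],[0,0,0.3,0,0,0,0],[0,0,0.4,0,0,0,0],[0,0,0.4,0,0,0,0]]]' 50; python3 -m jog '[[[0,0,0.1,0,0,0,0],[0,0,0.1,0,0,0,0]]]'
```

```text
time_s: 8.98
tcp_pos: [0.5241, 0.2194, 0.1165]
eef_rot: [3.063, -0.7, -0.0]
wrist_force: [-0.4, 0.3, -0.8]
finger_gap: 0.0135
time_s: 9.22
tcp_pos: [0.5242, 0.2194, 0.1155]
eef_rot: [3.063, -0.7, -0.0]
wrist_force: [0.8, 1.1, -1.1]
finger_gap: 0.0132
```

```bash
python3 -m jog '[[[0,0,0.1,0,0,0,0],[0,0,0.1,0,0,0,0]]]'
```

```text
time_s: 9.48
tcp_pos: [0.5242, 0.2194, 0.1145]
eef_rot: [3.063, -0.7, -0.0]
wrist_force: [0.3, 0.1, -1.2]
finger_gap: 0.0137
```

```bash
python3 -m jog '[[[0,0,0.1,0,0,0,0],[0,0,0.1,0,0,0,0]]]'
```

```text
time_s: 9.72
tcp_pos: [0.5242, 0.2194, 0.1135]
eef_rot: [3.063, -0.7, -0.0]
wrist_force: [0.1, 0.6, -1.1]
finger_gap: 0.0134
```

```bash
python3 -m jog '[[[0,0,0.1,0,0,0,0],[0,0,0.1,0,0,0,0]]]'
```

```text
time_s: 9.98
tcp_pos: [0.5242, 0.2194, 0.1125]
eef_rot: [3.063, -0.7, -0.0]
wrist_force: [0.7, 0.5, -1.4]
finger_gap: 0.0135
```

```bash
python3 -m jog '[[[0,0,0.1,0,0,0,0],[0,0,0.1,0,0,0,0]]]'
```

```text
time_s: 10.22
tcp_pos: [0.5242, 0.2194, 0.1115]
eef_rot: [3.063, -0.7, -0.0]
wrist_force: [-0.1, -0.4, -0.5]
finger_gap: 0.0134
```

```bash
python3 -m jog '[[[0,0,0.07,0,0,0,0],[0,0,0.07,0,0,0,0]]]'
```

```text
time_s: 10.48
tcp_pos: [0.5242, 0.2194, 0.1108]
eef_rot: [3.063, -0.7, -0.0]
wrist_force: [-0.3, 0.8, -0.5]
finger_gap: 0.014
```

```bash
python3 -m jog '[[[0,0,0.08,0,0,0,0],[0,0,0.08,0,0,0,0]]]'
```

```text
time_s: 10.72
tcp_pos: [0.5242, 0.2195, 0.1104]
eef_rot: [-3.062, 0.699, 0.0]
wrist_force: [-1.9, -0.2, 4.0]
finger_gap: 0.0134
```

```bash
python3 -m jog '[[[0,0,0.04,0,0,0,0],[0,0,0.04,0,0,0,0]]]'
```

```text
time_s: 10.98
tcp_pos: [0.5241, 0.2195, 0.1101]
eef_rot: [-3.062, 0.699, 0.0]
wrist_force: [-1.2, -1.1, 6.8]
finger_gap: 0.0137
```

Contact felt at TCP z ≈ 0.1107, so the face is ≈ 0.070, which agrees with vision. Back off 0.5 mm and slide in.

```bash
python3 -m jog '[[[0,0,-0.14,0,0,0,0],[0,0,-0.14,0,0,0,0]]]' 60; python3 -m jog '[[[0.4,0,0,0,0,0,0],[0.8,0,0,0,0,0,0],[1.2,0,0,0,0,0,0],[1.6,0,0,0,0,0,0],[2.0,0,0,0,0,0,0],[2.0,0,0,0,0,0,0]]]'
```

```text
time_s: 11.22
tcp_pos: [0.5243, 0.2195, 0.1111]
eef_rot: [-3.063, 0.7, -0.0]
wrist_force: [0.4, 0.1, -1.3]
finger_gap: 0.0134
time_s: 11.98
tcp_pos: [0.5425, 0.2105, 0.1111]
eef_rot: [3.062, -0.7, 0.0]
wrist_force: [-0.0, 0.0, -0.2]
finger_gap: 0.0134
```

```bash
python3 -m jog '[[[0.2,0,0,0,0,0,0],[0.4,0,0,0,0,0,0],[0.4,0,0,0,0,0,0]]]'
```

```text
time_s: 12.35
tcp_pos: [0.546, 0.209, 0.1111]
eef_rot: [-3.063, 0.7, -0.0]
wrist_force: [-1.2, 0.1, -0.4]
finger_gap: 0.0134
```

```bash
python3 -m jog '[[[0.15,0,0,0,0,0,0],[0.3,0,0,0,0,0,0],[0.3,0,0,0,0,0,0]]]'
```

```text
time_s: 12.72
tcp_pos: [0.5487, 0.2076, 0.1111]
eef_rot: [3.063, -0.7, 0.0]
wrist_force: [-0.2, -0.1, -0.9]
finger_gap: 0.0133
```

```bash
python3 -m jog '[[[0.1,0,0,0,0,0,0],[0.2,0,0,0,0,0,0],[0.2,0,0,0,0,0,0]]]'
```

```text
time_s: 13.1
tcp_pos: [0.5501, 0.2071, 0.111]
eef_rot: [-3.063, 0.699, 0.001]
wrist_force: [-1.5, 1.4, -1.4]
finger_gap: 0.0137
```

```bash
python3 -m jog '[[[0.1,0,0,0,0,0,0],[0.2,0,0,0,0,0,0],[0.2,0,0,0,0,0,0]]]'
```

```text
time_s: 13.48
tcp_pos: [0.5518, 0.2063, 0.111]
eef_rot: [3.063, -0.699, -0.001]
wrist_force: [-2.9, 3.6, -0.7]
finger_gap: 0.0137
```

```bash
python3 -m jog '[[[0.1,0,0,0,0,0,0],[0.2,0,0,0,0,0,0],[0.2,0,0,0,0,0,0]]]'
```

```text
time_s: 13.85
tcp_pos: [0.5525, 0.206, 0.1109]
eef_rot: [3.063, -0.698, -0.004]
wrist_force: [-6.0, 4.5, 0.5]
finger_gap: 0.0136
```

```bash
python3 -m jog '[[[0.1,-0.05,0,0,0,0,0],[0.1,-0.05,0,0,0,0,0]]]'
```

```text
time_s: 14.1
tcp_pos: [0.553, 0.2063, 0.1109]
eef_rot: [3.063, -0.697, -0.006]
wrist_force: [-9.3, 5.8, 1.4]
finger_gap: 0.0135
```

```bash
python3 -m jog '[[[0.1,0,0,0,0,0,0],[0.1,0,0,0,0,0,0]]]'
```

```text
time_s: 14.35
tcp_pos: [0.5532, 0.2062, 0.1109]
eef_rot: [3.063, -0.696, -0.008]
wrist_force: [-10.4, 6.8, 4.0]
finger_gap: 0.0135
```

```bash
python3 -m jog '[[[0.05,-0.05,-0.04,0,0,0,0],[0.05,-0.05,-0.04,0,0,0,0],[0.05,-0.05,-0.04,0,0,0,0]]]'; python3 - <<'E'
from h import *
s=monitor.state();F=np.array(s["wrist_force"]);T=np.array(s["torque"]);t,r=tool()
print("tool F",r.inv().apply(F),"tool T",r.inv().apply(T)); M=r.as_matrix();print(M.round(4))
a=np.mean([snapshot("top").astype(np.float32) for _ in range(6)],0)
g=np.clip((cv2.cvtColor(a,cv2.COLOR_RGB2GRAY)-40)/70,0,1)*255
q=proj("top",[.59,.19,.08]).astype(int)
cv2.imwrite("pics/k.png",cv2.resize(g[q[1]-20:q[1]+20,q[0]-20:q[0]+20].astype(np.uint8),(600,600),interpolation=cv2.INTER_CUBIC))
for k,l in((0,0),(.02,.0225),(.02,-.0225)):
  w=t+M@np.array([.046+k,l,0]); w[2]=.075; print(k,l,(proj("top",w)-q+20)*15)
for z in (.087,.089):print("head",(proj("top",[.606,.18,z])-q+20)*15)
E
```

```text
time_s: 14.72
tcp_pos: [0.5541, 0.2065, 0.1111]
eef_rot: [3.063, -0.696, -0.007]
wrist_force: [-10.0, 7.2, 1.0]
finger_gap: 0.0136
tool F [-12.18113789  -2.18786871  -0.92696083] tool T [ 0.74566065 -2.70221242 -0.21339606]
[[ 9.018e-01 -4.322e-01 -4.400e-03]
 [-4.322e-01 -9.018e-01  8.000e-04]
 [-4.300e-03  1.200e-03 -1.000e+00]]
0 0 [335.77594459 283.6846321 ]
0.02 0.0225 [508.1688428  233.16175831]
0.02 -0.0225 [268.36690934 120.90933719]
head [364.34067421 211.64176498]
head [362.41676317 209.90739657]
```

View pics/k.png

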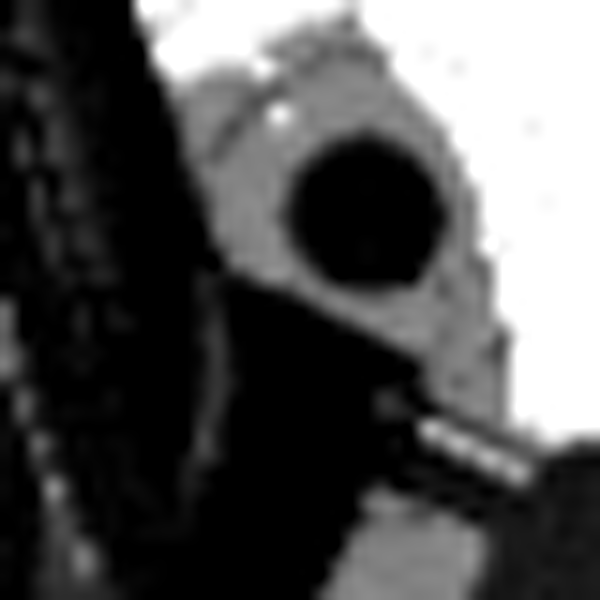

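```bash
python3 -m jog '[[[0.05,-0.03,0,0,0,0,0],[0.05,-0.03,0,0,0,0,0]]]'
```

```text
time_s: 15.28
tcp_pos: [0.5545, 0.2066, 0.1111]
eef_rot: [3.063, -0.696, -0.008]
wrist_force: [-9.2, 7.5, 1.3]
finger_gap: 0.0132
```

```bash
python3 -m jog '[[[0.03,0,-0.02,0,0,0,0],[0.03,0,-0.02,0,0,0,0],[0.03,0,-0.02,0,0,0,0]]]'
```

```text
time_s: 15.65
tcp_pos: [0.5545, 0.2066, 0.1112]
eef_rot: [3.063, -0.696, -0.008]
wrist_force: [-10.3, 8.5, 1.0]
finger_gap: 0.0137
```

The lateral force and yaw moment say the neck bears on the stand's +y arm, and the images hint the same way (1.5–4 mm). I back off, shift sideways, and try again.

```bash
python3 -m jog '[[[-0.4,0,0,0,0,0,0],[-0.7,-0.1,0,0,0,0,0],[-0.7,-0.25,0.02,0,0,0,0],[-0.7,-0.25,0.02,0,0,0,0]]]'; python3 -c "
from h import *
s=monitor.state();t,r=tool();print(r.inv().apply(s['wrist_force']),r.inv().apply(s['torque']),r.as_matrix()[0])"
python3 -m jog '[[[0.15,0,0,0,0,0,0],[0.3,0,0,0,0,0,0],[0.3,0,0,0,0,0,0]]]'; python3 -c "
from h import *
s=monitor.state();t,r=tool();print(r.inv().apply(s['wrist_force']),r.inv().apply(s['torque']))"
```

```text
time_s: 16.15
tcp_pos: [0.5528, 0.2098, 0.1116]
eef_rot: [3.062, -0.701, 0.001]
wrist_force: [-0.8, -0.1, -1.4]
finger_gap: 0.0134
[-0.68676112  0.42821932  1.43812161] [ 0.03947776 -0.04510645 -0.02033501] [ 9.00531718e-01 -4.34789844e-01  6.44925938e-04]
time_s: 16.52
tcp_pos: [0.5551, 0.2087, 0.1115]
eef_rot: [-3.063, 0.7, -0.0]
wrist_force: [0.3, 0.6, -1.2]
finger_gap: 0.0136
[ 0.027107   -0.64498648  1.17251858] [ 0.09702547 -0.03970354  0.01516719]
```

```bash
python3 -m jog '[[[0.1,0,0,0,0,0,0],[0.2,0,0,0,0,0,0],[0.2,0,0,0,0,0,0]]]'; python3 -c "
from h import *
s=monitor.state();t,r=tool();print(r.inv().apply(s['wrist_force']),r.inv().apply(s['torque']))"
```

```text
time_s: 16.9
tcp_pos: [0.5564, 0.2084, 0.1114]
eef_rot: [-3.063, 0.699, 0.001]
wrist_force: [-2.7, 3.1, -1.0]
finger_gap: 0.0138
[-3.76578855 -1.58238664  0.9900168 ] [ 0.4329368  -0.76241281 -0.0438168 ]
```

```bash
python3 -m jog '[[[0.1,0,0,0,0,0,0],[0.15,0,0,0,0,0,0],[0.15,0,0,0,0,0,0]]]'; python3 -c "
from h import *
s=monitor.state();t,r=tool();print(r.inv().apply(s['wrist_force']),r.inv().apply(s['torque']))"
```

```text
time_s: 17.27
tcp_pos: [0.5581, 0.2074, 0.1115]
eef_rot: [-3.063, 0.699, 0.0]
wrist_force: [-2.7, 2.4, -0.4]
finger_gap: 0.0134
[-3.48802434 -0.99485428  0.37256173] [ 0.49926181 -0.85064955 -0.11950249]
```

```bash
python3 -m jog '[[[0.1,-0.05,0,0,0,0,0],[0.15,-0.1,0,0,0,0,0],[0.15,-0.1,0,0,0,0,0]]]'; python3 -c "
from h import *
s=monitor.state();t,r=tool();print(r.inv().apply(s['wrist_force']),r.inv().apply(s['torque']))"
```

```text
time_s: 17.65
tcp_pos: [0.5599, 0.2073, 0.1114]
eef_rot: [3.062, -0.7, -0.0]
wrist_force: [-2.4, 1.4, -0.1]
finger_gap: 0.0138
[-2.76135012 -0.1952387   0.1011644 ] [ 0.10358297 -0.85459037 -0.04393942]
```

```bash
python3 -m jog '[[[0.1,0,0,0,0,0,0],[0.15,0,0,0,0,0,0],[0.15,0,0,0,0,0,0]]]'; python3 -c "
from h import *
s=monitor.state();t,r=tool();print(r.inv().apply(s['wrist_force']),r.inv().apply(s['torque']))"
```

```text
time_s: 18.02
tcp_pos: [0.5616, 0.2066, 0.1116]
eef_rot: [3.063, -0.7, 0.001]
wrist_force: [-1.8, 1.1, -0.5]
finger_gap: 0.0135
[-2.06558926 -0.17186172  0.45695889] [ 0.13490902 -0.494612   -0.01585239]
```

```bash
python3 -m jog '[[[0.1,0,0,0,0,0,0],[0.2,0,0,0,0,0,0],[0.2,0,0,0,0,0,0]]]'; python3 -c "
from h import *
s=monitor.state();t,r=tool();print(r.inv().apply(s['wrist_force']),r.inv().apply(s['torque']))"
```

```text
time_s: 18.4
tcp_pos: [0.5635, 0.2059, 0.1116]
eef_rot: [-3.062, 0.7, -0.001]
wrist_force: [-0.1, 0.7, -1.0]
finger_gap: 0.0135
[-0.38671566 -0.54942185  1.01837868] [ 0.05208243 -0.24065868  0.01314084]
```

```bash
python3 -m jog '[[[0.1,0,0,0,0,0,0],[0.15,0,0,0,0,0,0],[0.15,0,0,0,0,0,0]]]'; python3 -c "
from h import *
s=monitor.state();t,r=tool();print(r.inv().apply(s['wrist_force']),r.inv().apply(s['torque']))"
```

```text
time_s: 18.77
tcp_pos: [0.5647, 0.2053, 0.1115]
eef_rot: [-3.063, 0.7, -0.001]
wrist_force: [-1.5, 0.2, -1.2]
finger_gap: 0.0134
[-1.4984321   0.45287017  1.15745576] [ 0.02858822 -0.10568846  0.00968566]
```

```bash
python3 -m jog '[[[0.1,0,0,0,0,0,0],[0.15,0,0,0,0,0,0],[0.15,0,0,0,0,0,0]]]'; python3 -c "
from h import *
s=monitor.state();t,r=tool();print(r.inv().apply(s['wrist_force']),r.inv().apply(s['torque']))"
```

```text
time_s: 19.15
tcp_pos: [0.566, 0.2047, 0.1115]
eef_rot: [-3.063, 0.7, -0.001]
wrist_force: [0.9, 0.8, -0.9]
finger_gap: 0.0136
[ 0.46048404 -1.07004597  0.93970889] [ 0.05822433 -0.02227566  0.04665483]
```

```bash
python3 -m jog '[[[0.1,0,0,0,0,0,0],[0.15,0,0,0,0,0,0],[0.15,0,0,0,0,0,0]]]'; python3 -c "
from h import *
s=monitor.state();t,r=tool();print(r.inv().apply(s['wrist_force']),r.inv().apply(s['torque']))"
```

```text
time_s: 19.52
tcp_pos: [0.5672, 0.2041, 0.1115]
eef_rot: [-3.063, 0.7, -0.0]
wrist_force: [0.2, 0.4, -0.9]
finger_gap: 0.0137
[ 0.02292526 -0.43348053  0.87324308] [ 0.04336124 -0.04070661  0.02564288]
```

```bash
python3 -m jog '[[[0.1,0,0,0,0,0,0],[0.15,0,0,0,0,0,0],[0.15,0,0,0,0,0,0]]]'; python3 -c "
from h import *
s=monitor.state();t,r=tool();print(r.inv().apply(s['wrist_force']),r.inv().apply(s['torque']))"
```

```text
time_s: 19.9
tcp_pos: [0.5685, 0.2035, 0.1115]
eef_rot: [-3.063, 0.7, 0.0]
wrist_force: [-0.3, -0.2, -1.2]
finger_gap: 0.0135
[-0.17599262  0.25830249  1.20108489] [ 0.11761938 -0.03641302 -0.00760085]
```

```bash
python3 -m jog '[[[0.1,0,0,0,0,0,0],[0.15,0,0,0,0,0,0],[0.15,0,0,0,0,0,0]]]'; python3 -c "
from h import *
s=monitor.state();t,r=tool();print(r.inv().apply(s['wrist_force']),r.inv().apply(s['torque']))"
```

```text
time_s: 20.27
tcp_pos: [0.5689, 0.2032, 0.1114]
eef_rot: [3.063, -0.699, -0.003]
wrist_force: [-4.8, 1.2, 1.5]
finger_gap: 0.0137
[-4.85392018  1.02713156 -1.50660707] [ 0.06293742 -1.23300523  0.03144878]
```

```bash
python3 -m jog '[[[0.1,0,0,0,0,0,0],[0.1,0,0,0,0,0,0]]]'; python3 - <<'E'
from h import *
s=monitor.state();t,r=tool();M=r.as_matrix();print(r.inv().apply(s['wrist_force']),r.inv().apply(s['torque']))
av=lambda n:np.mean([snapshot(n).astype(np.float32) for _ in range(8)],0)
a=av("top");b=av("scene")
def f(v,lo,hi):
  g=np.clip((cv2.cvtColor(v,cv2.COLOR_RGB2GRAY)-lo)/(hi-lo),0,1)*255
  return cv2.resize(g.astype(np.uint8),(400,500),interpolation=cv2.INTER_CUBIC)
q=proj("top",[.59,.19,.08]).astype(int); p=np.array([391,183])
cv2.imwrite("pics/l.png",np.hstack([f(a[q[1]-25:q[1]+25,q[0]-20:q[0]+20],40,110),f(b[p[1]-25:p[1]+25,p[0]-20:p[0]+20],50,115)]))
for k,l in((-.046,0),(0,0),(.02,.0225),(.02,-.0225)):
  w=t+M@np.array([.046+k,l,0]); w[2]=.076; print(k,l,(proj("top",w)-q+[20,25])*10,(proj("scene",w)-p+[20,25])*10+[400,0])
E
```

```text
time_s: 20.52
tcp_pos: [0.569, 0.2032, 0.1115]
eef_rot: [3.063, -0.698, -0.005]
wrist_force: [-6.8, 2.3, 3.9]
finger_gap: 0.0134
[-7.11076668  0.90593222 -3.92634124] [ 0.01766013 -1.74268989  0.02705095]
-0.046 0 [156.34290784 343.98756182] [602.170079   206.48583106]
0 0 [237.1650587 179.9089849] [615.68445609 318.53145998]
0.02 0.0225 [352.0649844  146.41255317] [545.83219056 368.31462081]
0.02 -0.0225 [192.34759028  71.54729013] [697.83841758 369.85341025]
```

View pics/l.png

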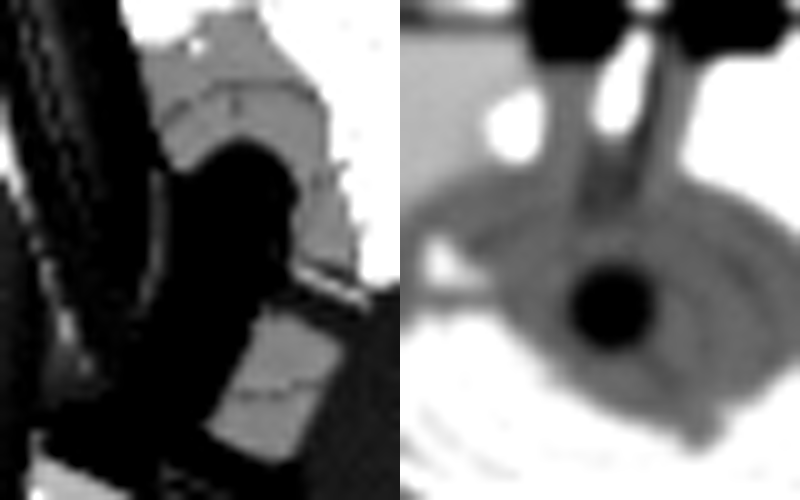

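Head at top (245,~190) and scene (612,300); the clip is under the gripper. The stop is central (moment ≈ 0). I push a bit more, then a pull test to tell a seated clip from one still at the bumps.

```bash
python3 -m jog '[[[0.08,0.03,-0.04,0,0,0,0],[0.08,0.03,-0.04,0,0,0,0]]]'; python3 -c "
from h import *
s=monitor.state();t,r=tool();print(r.inv().apply(s['wrist_force']),r.inv().apply(s['torque']))"
```

```text
time_s: 21.58
tcp_pos: [0.5691, 0.203, 0.1116]
eef_rot: [3.063, -0.697, -0.006]
wrist_force: [-6.6, 3.9, 2.7]
finger_gap: 0.0136
[-7.67728889 -0.67388249 -2.69493829] [ 0.2980686  -2.06224425 -0.01429636]
```

```bash
python3 -m jog '[[[0.06,0.02,0,0,0,0,0],[0.06,0.02,0,0,0,0,0]]]'; python3 -c "
from h import *
s=monitor.state();t,r=tool();print(r.inv().apply(s['wrist_force']),r.inv().apply(s['torque']))"
```

```text
time_s: 21.82
tcp_pos: [0.5692, 0.2029, 0.1116]
eef_rot: [3.063, -0.697, -0.007]
wrist_force: [-9.1, 6.0, 4.3]
finger_gap: 0.0134
[-10.78732401  -1.45254335  -4.25687824] [ 3.20939511e-01 -2.44634263e+00 -1.05895052e-04]
```

```bash
python3 -m jog '[[[-0.2,-0.05,0,0,0,0,0],[-0.35,-0.05,0,0,0,0,0],[-0.35,-0.05,0,0,0,0,0]]]'; python3 -c "
from h import *
s=monitor.state();t,r=tool();print(r.inv().apply(s['wrist_force']),r.inv().apply(s['torque']))"
python3 -m jog '[[[-0.1,0,0,0,0,0,0],[-0.2,0,0,0,0,0,0],[-0.2,0,0,0,0,0,0]]]'; python3 -c "
from h import *
s=monitor.state();t,r=tool();print(r.inv().apply(s['wrist_force']),r.inv().apply(s['torque']))"
```

```text
time_s: 22.2
tcp_pos: [0.5687, 0.2032, 0.1118]
eef_rot: [3.063, -0.7, -0.0]
wrist_force: [-2.2, 1.0, -0.6]
finger_gap: 0.0135
[-2.41699489  0.0743924   0.60297589] [ 0.12826836 -0.80324412 -0.04468492]
time_s: 22.58
tcp_pos: [0.5675, 0.204, 0.1121]
eef_rot: [-3.062, 0.7, -0.001]
wrist_force: [-0.0, -0.0, -0.3]
finger_gap: 0.0135
[-0.0238419   0.04711508  0.27829665] [ 0.00982149 -0.01531805  0.07172403]
```

```bash
python3 -m jog '[[[-0.1,0,0,0,0,0,0],[-0.2,0,0,0,0,0,0],[-0.2,0,0,0,0,0,0]]]'; python3 -c "
from h import *
s=monitor.state();t,r=tool();print(r.inv().apply(s['wrist_force']),r.inv().apply(s['torque']))"
```

```text
time_s: 22.95
tcp_pos: [0.5657, 0.2048, 0.112]
eef_rot: [-3.062, 0.7, -0.001]
wrist_force: [1.5, -1.1, -0.7]
finger_gap: 0.0135
[1.80434704 0.32402257 0.68047404] [ 0.05079167  0.62484841 -0.01329353]
```

```bash
python3 -m jog '[[[-0.1,0,0,0,0,0,0],[-0.1,0,0,0,0,0,0]]]'; python3 -c "
from h import *
s=monitor.state();t,r=tool();print(r.inv().apply(s['wrist_force']),r.inv().apply(s['torque']))"
```

```text
time_s: 23.2
tcp_pos: [0.5644, 0.2055, 0.1119]
eef_rot: [-3.063, 0.7, -0.0]
wrist_force: [1.4, -1.3, -1.3]
finger_gap: 0.0136
[1.7850518  0.57729973 1.2771802 ] [0.05832678 0.51955959 0.03467307]
```

Pulling back is resisted about 5 mm from the stop, where the push-in force had also dropped. So the bumps lie there, and the hard stop is the seated position. Push home again.

```bash
python3 -m jog '[[[0.15,0,0,0,0,0,0],[0.15,0,0,0,0,0,0]]]'; python3 -c "
from h import *
s=monitor.state();t,r=tool();print(r.inv().apply(s['wrist_force']),r.inv().apply(s['torque']))"
python3 -m jog '[[[0.15,0,0,0,0,0,0],[0.15,0,0,0,0,0,0]]]'; python3 -c "
from h import *
s=monitor.state();t,r=tool();print(r.inv().apply(s['wrist_force']),r.inv().apply(s['torque']))"
python3 -m jog '[[[0.15,0,0,0,0,0,0],[0.3,0,0,0,0,0,0],[0.45,0,0,0,0,0,0],[0.45,0,0,0,0,0,0]]]'; python3 -c "
from h import *
s=monitor.state();t,r=tool();print(r.inv().apply(s['wrist_force']),r.inv().apply(s['torque']))"
```

```text
time_s: 23.45
tcp_pos: [0.5651, 0.205, 0.1117]
eef_rot: [3.063, -0.699, -0.002]
wrist_force: [-0.4, 0.4, -0.8]
finger_gap: 0.0135
[-0.56533138 -0.21473337  0.78974461] [ 0.02305186 -0.19717266 -0.02511605]
time_s: 23.7
tcp_pos: [0.5671, 0.2041, 0.1118]
eef_rot: [3.063, -0.7, -0.0]
wrist_force: [0.6, -0.1, -1.1]
finger_gap: 0.0137
[ 0.52643963 -0.19453706  1.11159454] [ 0.09414117 -0.0832663   0.03336846]
time_s: 24.2
tcp_pos: [0.5691, 0.2031, 0.1118]
eef_rot: [3.063, -0.698, -0.006]
wrist_force: [-7.2, 3.0, 3.1]
finger_gap: 0.0135
[-7.82019619  0.47092241 -3.04845112] [ 0.02479809 -1.82048032  0.02539455]
```

```bash
python3 -m jog '[[[-0.2,0,0.06,0,0,0,0],[-0.2,0,0.06,0,0,0,0],[-0.2,0,0.06,0,0,0,0.35],[-0.2,0,0.06,0,0,0,0.35],[-0.2,0,0.06,0,0,0,0.35],[-0.2,0,0.06,0,0,0,0.35],[-0.2,0,-1,0,0,0,0.35],[-0.2,0,-3,0,0,0,0.35],[-0.2,0,-7,0,0,0,0.35],[-0.2,0,-12,0,0,0,0.35],[-6,0,-16,0,0,0,0.35],[-12,0,-16,0,0,0,0.35],[-18,0,-16,0,0,0,0.35],[-18,0,-16,0,0,0,0.35],[-18,0,-16,0,0,0,0.35]]]'
python3 - <<'E'
from h import *
av=lambda n:np.mean([snapshot(n).astype(np.float32) for _ in range(6)],0)
a=av("top");b=av("scene")
f=lambda v:cv2.convertScaleAbs(cv2.resize(v[:,:,::-1],(400,400),interpolation=cv2.INTER_CUBIC),alpha=1.3)
q=proj("top",[.59,.19,.08]).astype(int); p=np.array([391,183])
cv2.imwrite("pics/m.png",np.hstack([f(a[q[1]-25:q[1]+25,q[0]-25:q[0]+25]),f(b[p[1]-25:p[1]+25,p[0]-25:p[0]+25])]))
print(q)
for t in("clip","tab"):
  for d in look_for(t,"top")[:3]: print(t,d["location"],d["score"])
E
```

```text
time_s: 26.08
tcp_pos: [0.4093, 0.2805, 0.2726]
eef_rot: [-3.062, 0.698, -0.002]
wrist_force: [0.8, 0.0, -0.2]
finger_gap: 0.0322
[252 186]
clip [431.3, 290.2] 0.63
clip [250.4, 191.5] 0.62
clip [396.1, 269.5] 0.49
tab [249.3, 191.7] 0.74
tab [429.8, 289.5] 0.74
tab [396.2, 266.4] 0.68
```

View pics/m.png

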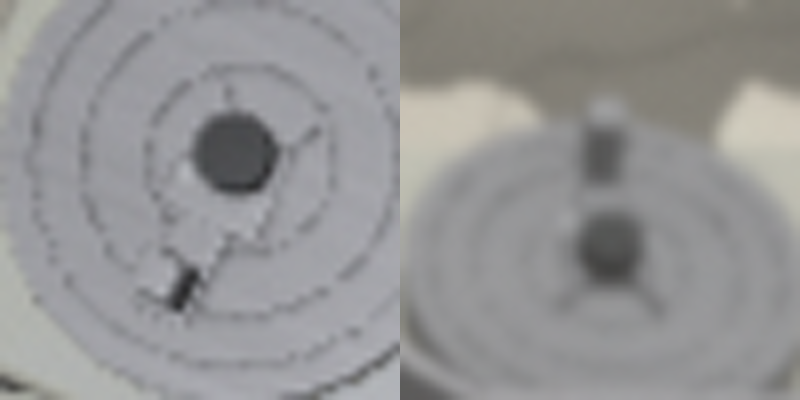

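The final picture shows both flared tips past the head (top crop (228,85) and (318,130), head (236,153)). Their midpoint is about 18.5 mm ahead of the axis, against 20 when seated. The clip is flat, the tab is upright and the gripper is clear.

```bash
python3 -c "
from h import *
print(bot.finish_job(), monitor.state()['time_s'])"
```

```text
the job is handed in; nothing more can be done
the job is handed in; nothing more can be done
```

I handed the job in at about 26–27 s with the clip pushed to its hard stop in the spindle's groove. The gripper is open and well clear. No verdict was reported.

**What I did:**
- **Clip choice:** I took the farthest of the three look-alikes, the one beside the wrench, and gripped it by the tab.
- **Feeling down:** I felt the plate face at about 70 mm, which matched the camera estimate.
- **Insertion:** The first push jammed off-centre at about 13 N. I backed off, shifted a total of about 5 mm sideways, and slid in to a hard stop. The highest wrist force I read was about 13–14 N, under the 20 N limit.

**Last checks:**
- **Stop:** It was stiff at up to about 11 N, and the push was central on the clip.
- **Picture:** The clip looks flat, with its flared tips past the head. Their midpoint is about 18.5 mm ahead of the axis, against 20 mm expected.

**Not fully in agreement:**
- **Snap force:** The highest push I read on the successful entry was about 4 N, below the stated 5–12 N. I only sampled at row ends, so I may have missed the peak.
- **Pull-back:** The clip came back about 3 mm freely and then resisted with only about 2 N, so the snap is inferred. I pushed it back to the same stop before letting go.
- **Position:** With the clip at the stop, the tool pose put it 2–3 mm past my camera estimate of the axis, and the top camera put it 4–5 mm off sideways. The scene camera and the final picture showed it nearly centred.
- **Bystanders:** I did not measure them again at the end. No force reading during the moves suggested contact.

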